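# Make up the fitting kits for two gates

## Robot

A 6-joint arm with a two-finger parallel gripper is mounted at the origin on the work surface. World frame = base frame: x ahead of the robot, y to its left, z up, the work surface at z = 0. Lengths are in m, angles in rad, forces in N, time in s.
With the tool pointing down it reaches from about 0.375 to 0.9 m from the base axis. Payload 3.1 kg.
Tool frame: the origin (TCP) lies at the very end of the fingers, on their centre line; the grasp point (between the pads) lies 19 mm behind it; z points along the fingers, y is the line along which they close (so a half turn about z gives the same grasp; the last joint's range is limited). The gripper opens to 87 mm and grips with 3 to 60 N. Pads are 19 mm wide; open, the fingers measure 117 mm over their backs; the gripper's body (75 mm by 190 mm) begins 51 mm behind the grasp point.
Start: joints at [0.966, 0.527, 1.433, -0, 1.181, -0.178], TCP at [0.259, 0.569, 0.223] pointing down, gripper open.
Joint ranges: [-3.08, 3.08], [-0.75, 2.2], [0.22, 2.44], [-1.43, 4.57], [0, 2.65], [-2.85, 2.85]. Speed limits (rad/s): [2.79, 2.79, 3.14, 3.14, 3.14, 3.14].

## Interface

Orientations are given as a unit quaternion [x, y, z, w].
In Python, from rig import status, viewer, robot gives the robot as it stands.
- The arm moves only by the tool arm_command, never from a script. Its arguments are lists of equal length, an entry for each row: "delta_rot": the turn, a rotation vector about the tool's x, y, z in degrees, a list of three; "delta_pos": the shift along the tool's x, y, z in m, a list of three; "gripper": the closure, from -1 (fully open) to 1 (shut). In form: {"delta_rot": [[rx, ry, rz], ...], "delta_pos": [[dx, dy, dz], ...], "gripper": [gripper, ...]}. A call has 1 to 12 rows; each row is the pose to reach, as a shift and turn from the pose commanded when the call began, along the tool's axes at that moment; what a row does not reach only later rows make up. A row lasts 1/12 s, in which the tool goes at most 41.7 mm and 7.16 degrees, less where a joint would pass 70% of its speed; a pose out of reach is approached as far as the arm can. A call with a gripper value outside its range is refused whole. The fingers move at their own pace and stop on an object; "grip_force" is the grip in N (left out, the last holds). Time passes only in rows, so rows that repeat a pose let the fingers close. It gives the time, the measured TCP pose, the force, the opening and the grip force at its end, in the units of the state.
- status.get_obs(): the state, without advancing time (a new reading comes with each control period).
- viewer.camera(name): name is "scene" or "top"; returns a dict with "pixels" (384x512x3 uint8, blue, green, red), "fx", "fy", "cx", "cy" (pixels), "pose" (4x4, takes a point from camera to world coordinates). Camera axes: x right, y down, z forward; pixel columns grow to the right and rows downward; lengths in m; the calibration is good to about 2 mm. A picture is of the moment at which its call begins. There is no depth.
- robot.hand_in(): hands the job in; it is judged then, once.
The state is a dict: "time": time; "q": joint angles; "joint_velocities": joint speeds; "joint_torque": joint torques, N m; "position": TCP position; "tool_rot": TCP orientation; "ft_force": force on the tool from outside, world axes, zero at the start; "moment": the same for the moment, N m; "grip_width": finger opening in m; "grip_force": force on a finger pad.
Only numpy, scipy, OpenCV 4.12 (cv2) and the standard library are available. Lean on these libraries where they do the work, as an engineer would, in place of code of your own. Each camera call takes 0.05 s, during which the arm holds its last target. There are 200 camera calls.

## Task

Make up the ironwork kits for two gate jobs from the fittings on the bench: the tray with two compartments gets the large ball finial and the square sleeve, and the tray with three compartments gets the tall spear point, the small ball finial and the round railing foot. Put one fitting in each compartment, in any of that tray's compartments, standing upright and flat on the tray's floor, and let go. Do not disturb the short spear point and the hinge, which are not needed.

Things in the scene. Friction and masses are not known exactly. Their poses are not given: they have to be found in the camera images.
- tray_two: Shallow grey sheet-metal kit tray with TWO square compartments in a row, fixed to the bench, 157 x 80 mm and 15 mm high. Origin at the centre of its underside; x along its length, z up. The floor's top is 3 mm above the origin; rim and dividing wall are 15 mm high and 3 mm thick; each compartment is 74 x 74 mm inside, centred at x = -38.5 and +38.5 mm, y = 0.
- tray_three: Shallow grey sheet-metal kit tray with THREE square compartments in a row, fixed to the bench, 234 x 80 mm and 15 mm high. Origin at the centre of its underside; x along its length, z up. The floor's top is 3 mm above the origin; rim and dividing walls are 15 mm high and 3 mm thick; each compartment is 74 x 74 mm inside, centred at x = -77, 0 and +77 mm, y = 0.
- ball_big: The large ball finial: a ball of 50 mm diameter on a short neck over a square foot 40 x 40 mm, 10 mm thick. Ball centre 44 mm above the foot's underside, 69 mm tall in all. About 0.35 kg. Bare steel, loose, standing upright on the bench. Origin at the centre of its underside, z up, x and y square to the foot's sides.
- ball_small: The small ball finial: a ball of 32 mm diameter on a short neck over a square foot 34 x 34 mm, 10 mm thick. Ball centre 37 mm above the foot's underside, 53 mm tall in all. About 0.15 kg. Bare steel, loose, standing upright on the bench. Origin at the centre of its underside, z up, x and y square to the foot's sides.
- spear_tall: The tall spear point, 90 mm tall: round foot of 40 mm diameter, 6 mm thick; above it a round shank of 28 mm diameter from 8 to 50 mm height, then a pointed head up to 31 mm thick (widest at 64 mm height). About 0.25 kg. Bare steel, loose, standing upright on the bench. Origin at the centre of its underside, z up.
- spear_short: The short spear point, same shape but only 56 mm tall: round foot of 25 mm diameter, shank 17 mm, head up to 19 mm thick. Not needed. Bare steel, loose, standing upright on the bench. Origin at the centre of its underside, z up.
- flange: The round railing foot: a disc of 54 mm diameter, 7 mm thick, with an open upright tube of 34 mm outer and 24 mm inner diameter on it; 45 mm tall in all. About 0.25 kg. Bare steel, loose, standing upright on the bench. Origin at the centre of its underside, z up.
- sleeve: The square sleeve: a short piece of square tube, 38 x 38 mm outside, 26 x 26 mm inside, 36 mm tall, open at the top. About 0.15 kg. Bare steel, loose, standing upright on the bench. Origin at the centre of its underside, z up, x and y square to its sides.
- hinge: A hinge standing on end, spread flat: round barrel of 20 mm diameter, 65 mm tall, with a flat leaf 5 mm thick on each side, 82 mm over the leaves, 56 mm tall. Not needed. Bare steel, loose, standing upright on the bench. Origin at the centre of its underside, z up through the barrel, x along the leaves.
Not all that is in view belongs to the job. Leave any orange or pink look-alike of the sleeve alone.

How it is judged:
By the outcome, as a careful person would: the job done as asked, in the order asked, and still so for the second after the job is handed in, with the robot touching nothing.
It also fails if it takes over 128 s, if anything falls off the work surface, if the arm or the gripper's body presses on something with over 40 N, if the wrist force passes 120 N, or if a joint passes its speed limit or range.

## Working session

There is one attempt and no reset: what is moved stays moved. The work goes in short steps, Python scripts to look and compute and a tool call to move; the robot and the scene stay as the last step left them, time stands still between calls to the robot, and variables do not carry over. Pictures are saved under pics/ and viewed, at most 14 in all, crops included, and the job is handed in when it is done.

Besides the shell and the picture viewer there is one more tool, called as name(argument=value, ...) on one line, values as JSON. arm_command: Moves the arm, as the interface text tells. Its arguments: {"type":"object","properties":{"delta_rot":{"type":"array","items":{"type":"array","items":{"type":"number"}}},"delta_pos":{"type":"array","items":{"type":"array","items":{"type":"number"}}},"gripper":{"type":"array","items":{"type":"number"}},"grip_force":{"type":"number"}},"required":["delta_rot","delta_pos","gripper"]}

```bash
ls; mkdir -p pics
cat > h.py <<'E'
import numpy as np, cv2
from rig import status, viewer, robot
def shot(n,f):
    c=viewer.camera(n); cv2.imwrite(f'pics/{f}.png',c['pixels']); 
    np.savez(f'pics/{f}.npz',**{k:c[k] for k in c}); return c
def load(f): return dict(np.load(f'pics/{f}.npz'))
def ray(c,u,v,z):
    P=np.array(c['pose']); d=P[:3,:3]@np.array([(u-c['cx'])/c['fx'],(v-c['cy'])/c['fy'],1]); o=P[:3,3]
    return o+d*(z-o[2])/d[2]
def proj(c,p):
    P=np.array(c['pose']); q=P[:3,:3].T@(np.array(p)-P[:3,3]); return q[0]/q[2]*c['fx']+c['cx'],q[1]/q[2]*c['fy']+c['cy']
E
python3 - <<'E'
from h import *
for n in('top','scene'):
    c=shot(n,n+'0'); print(n,np.round(c['pose'],3).tolist(),c['fx'],c['cx'],c['cy'])
    cv2.imwrite(f'pics/{n}0b.png',cv2.resize(c['pixels'],(800,600),interpolation=cv2.INTER_CUBIC))
print(status.get_obs())
E
```

```text
pics
top [[0.015, -0.991, 0.133, 0.382], [-1.0, -0.014, 0.006, -0.012], [-0.004, -0.134, -0.991, 1.238], [0.0, 0.0, 0.0, 1.0]] 435.52972815662196 257.3954623140921 184.3363846007021
scene [[-0.759, 0.542, -0.36, 0.965], [0.651, 0.619, -0.44, 0.468], [-0.016, -0.568, -0.823, 0.961], [0.0, 0.0, 0.0, 1.0]] 467.45994560074456 255.29928920824545 197.52138716937554
{'time': 0.1, 'q': array([ 9.65539842e-01,  5.28406294e-01,  1.43378620e+00, -1.51384646e-05,
        1.18139092e+00, -1.78511130e-01]), 'joint_velocities': array([-0.00067076, -0.00191658, -0.00317804,  0.00079783,  0.00036966,
       -0.0003003 ]), 'joint_torque': array([-4.11072624e-04, -4.40984666e+01, -1.77150786e+01,  6.34925743e-02,
        5.33211802e-02, -2.64861131e-05]), 'position': array([0.2582924 , 0.56839968, 0.22164533]), 'tool_rot': array([ 2.11754371e-01,  9.77322411e-01, -9.22593925e-04, -3.73696132e-04]), 'ft_force': array([0.00716394, 0.25121467, 0.23608629]), 'moment': array([ 0.05153414, -0.04612207,  0.00612476]), 'grip_force': 0.0, 'grip_width': 0.08693442671458816}
```

View pics/top0b.png

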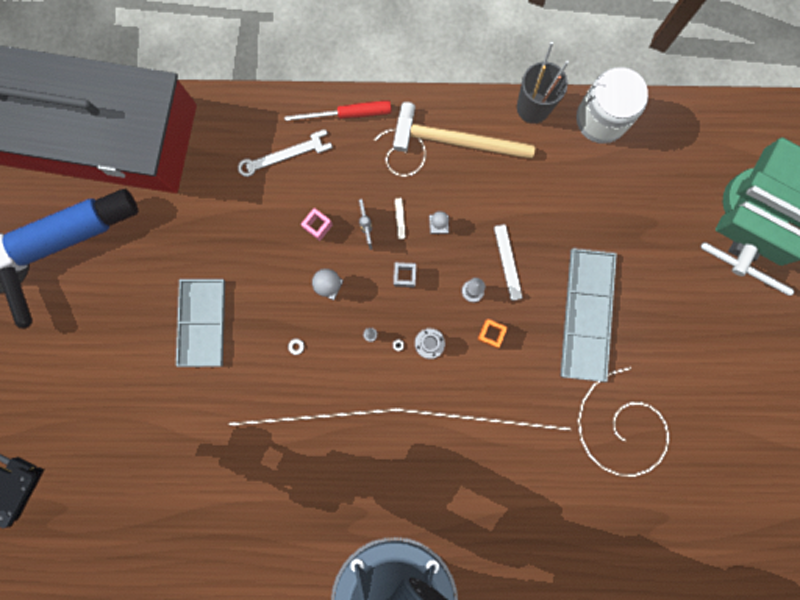

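View pics/scene0b.png

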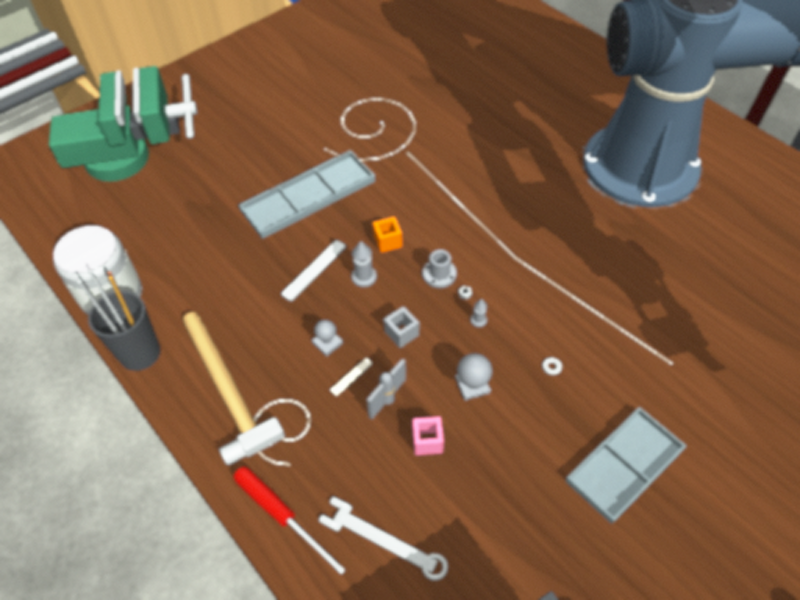

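The top view (800×600 scale) shows these look-alikes:
- **Sleeves:** grey sleeve (404,274), pink (316,223) and orange (492,333). I want the grey one.
- **Balls:** big (326,284) and small (439,222).
- **Spears:** tall (473,290) and short (370,334). I want the tall one.
- **Round parts:** flange (430,343), nut (398,345) and washer (296,347). I want the flange.
- **Others:** the hinge (365,222) stays. Tray two is at (200,323) and tray three at (590,315).

A close crop will check the choice.

Run:
```python
from h import *
c=load('top0'); im=c['pixels']
cv2.imwrite('pics/crop.png',cv2.resize(im[125:240,185:345],(800,575),interpolation=cv2.INTER_CUBIC))
for f in('top0','scene0'):
    im=load(f)['pixels']; hsv=cv2.cvtColor(im,cv2.COLOR_BGR2HSV)
    m=((hsv[...,1]<70)&(hsv[...,2]>60)).astype(np.uint8)
    n,l,s,ce=cv2.connectedComponentsWithStats(m)
    print(f)
    for i in range(1,n):
        if s[i,4]>25 and s[i,4]<4000:
            cnt=cv2.findContours((l==i).astype(np.uint8),0,1)[0][0]
            print(np.round(ce[i],1),s[i].tolist(),[np.round(x,1).tolist() if hasattr(x,'__len__') else round(x,1) for x in cv2.minAreaRect(cnt)])
```

```text
top0
[256.2  83.5] [239, 65, 27, 47, 383] [[252.1, 86.0], [22.1, 46.4], 21.8]
[198.4  73.5] [182, 71, 34, 7, 106] [[198.5, 73.4], [3.2, 33.4], 82.9]
[182.3  98.1] [152, 83, 61, 30, 499] [[181.2, 97.9], [13.3, 62.3], 71.6]
[267. 103.] [256, 88, 17, 25, 63] [[266.4, 102.2], [9.8, 26.8], 26.6]
[495.  129.1] [477, 118, 35, 24, 306] [[495.3, 129.1], [38.9, 8.3], 27.8]
[233.5 142.6] [229, 127, 9, 33, 135] [[233.5, 143.0], [32.4, 7.2], 86.4]
[255.6 139.3] [252, 126, 8, 27, 141] [[255.7, 139.1], [26.1, 5.5], 84.3]
[493.7 139.1] [473, 128, 39, 23, 201] [[493.0, 138.5], [42.5, 5.4], 26.6]
[201.4 142.1] [193, 134, 18, 17, 62] [[201.7, 142.0], [12.3, 12.7], 38.7]
[280.6 142.5] [274, 135, 14, 15, 175] [[280.5, 142.0], [14.0, 13.0], 90.0]
[324.8 167.5] [316, 143, 19, 50, 422] [[324.9, 167.6], [49.5, 8.6], 76.8]
[  4.7 165.3] [0, 149, 18, 25, 132] [[8.5, 161.0], [24.0, 17.0], 90.0]
[477.8 168.3] [448, 152, 61, 37, 607] [[479.8, 166.9], [66.5, 21.9], 21.8]
[379.4 211.4] [359, 158, 70, 147, 2937] [[385.5, 231.6], [151.6, 56.0], 73.4]
[258.9 175.2] [252, 168, 15, 16, 178] [[259.0, 175.5], [15.0, 14.0]
[... 2464 characters left out ...]
 240.5], [29.0, 23.0], 90.0]
[224.2 240.8] [211, 229, 27, 24, 225] [[224.5, 240.6], [7.1, 32.7], 48.8]
[352.9 233.8] [347, 228, 13, 12, 121] [[353.0, 233.5], [11.0, 12.0], 90.0]
[247.  248.3] [234, 230, 26, 38, 470] [[247.1, 248.3], [15.7, 42.5], 31.6]
[181.  259.9] [163, 255, 36, 14, 120] [[180.4, 261.2], [12.6, 35.1], 88.3]
[399.8 296.8] [362, 261, 77, 74, 2863] [[400.3, 296.2], [41.7, 70.7], 45.0]
[164.6 282.3] [140, 267, 59, 31, 762] [[169.0, 282.0], [30.0, 58.0], 90.0]
[245.1 344.8] [204, 317, 83, 55, 1076] [[246.4, 344.7], [89.0, 20.2], 26.9]
[202.3 349.5] [184, 332, 37, 36, 236] [[202.2, 349.3], [48.8, 5.0], 43.8]
[351.5 381.6] [346, 379, 11, 5, 37] [[351.0, 381.0], [4.0, 10.0], 90.0]
```

View pics/crop.png

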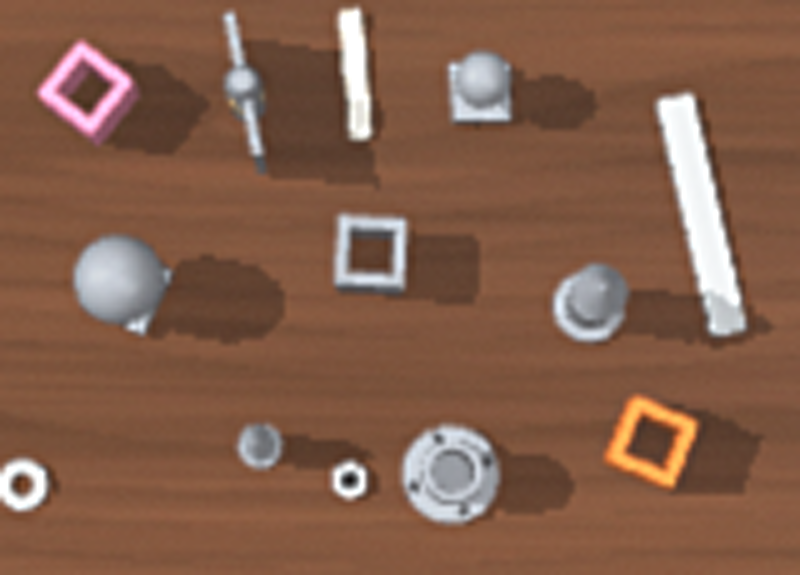

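The crop confirms the choices: big ball (120,280), sleeve top (370,250), tall spear foot (590,305), small ball (482,82) and flange disc (451,474). Next I'll cast rays.

Run:
```python
from h import *
t=load('top0'); s=load('scene0')
def tri(a,b):
    A=[];B=[]
    for c,(u,v) in((t,a),(s,b)):
        P=c['pose'];d=P[:3,:3]@[(u-c['cx'])/c['fx'],(v-c['cy'])/c['fy'],1];d/=np.linalg.norm(d)
        M=np.eye(3)-np.outer(d,d);A.append(M);B.append(M@P[:3,3])
    return np.linalg.lstsq(np.vstack(A),np.hstack(B),rcond=None)[0]
k=lambda x,y:(x/5+185-.4,y/5+125-.4)
S=lambda x,y:(x/1.5625-.2,y/1.5625-.2)
print('big',ray(t,*k(120,280),.044),tri(k(120,280),S(475,371)))
print('small',ray(t,*k(482,80),.037),tri(k(482,80),S(325,330)))
print('spear foot',ray(t,*k(589,304),.004),'tip',tri(k(600,275),S(362,242)))
print('flange disc',ray(t,*k(451,474),.007),'tube',ray(t,*k(453,473),.045),tri(k(453,473),S(440,258)))
# sleeve
im=cv2.resize(t['pixels'][160:192,245:275],None,fx=8,fy=8,interpolation=cv2.INTER_CUBIC)
h=cv2.cvtColor(im,cv2.COLOR_BGR2HSV);m=((h[...,1]<80)&(h[...,2]>110)).astype(np.uint8)
cn=max(cv2.findContours(m,0,1)[0],key=cv2.contourArea);r=cv2.minAreaRect(cn);b=cv2.boxPoints(r)
w=np.array([ray(t,x/8+245-.44,y/8+160-.44,.036) for x,y in b]);print('sleeve',w.mean(0),tri(k(370,250),S(403,320)),w[:,:2].round(4).tolist())
for n,z0 in(('two',(112,178,32,57)),('three',(355,155,45,92))):
    x,y,W,H=z0;im=t['pixels'][y-5:y+H+5,x-5:x+W+5];hh=cv2.cvtColor(im,cv2.COLOR_BGR2HSV)
    m=((hh[...,1]<75)&(hh[...,2]>60)).astype(np.uint8);m=cv2.morphologyEx(m,cv2.MORPH_OPEN,np.ones((5,5)))
    cn=max(cv2.findContours(m,0,1)[0],key=cv2.contourArea);b=cv2.boxPoints(cv2.minAreaRect(cn))
    w=np.array([ray(t,u+x-5,v+y-5,.012) for u,v in b]);e=[w[1]-w[0],w[2]-w[1]];L=max(e,key=np.linalg.norm)
    print(n,w.mean(0),[np.linalg.norm(q).round(4) for q in e],'ang',np.degrees(np.arctan2(L[1],L[0])))
```

```text
big [0.55122257 0.1295671  0.044     ] [0.5512545  0.13035916 0.04115602]
small [ 0.66898169 -0.07039641  0.037     ] [ 0.66947752 -0.07077501  0.036403  ]
spear foot [ 0.5468398  -0.13406109  0.004     ] tip [ 0.54880054 -0.12938248  0.09566844]
flange disc [ 0.44861108 -0.05605197  0.007     ] tube [ 0.44711291 -0.05579236  0.045     ] [ 0.44762265 -0.05626446  0.04065425]
sleeve [ 0.57094653 -0.00863021  0.036     ] [ 0.57025225 -0.00774688  0.03720832] [[0.55, 0.0127], [0.5929, 0.0118], [0.5919, -0.0301], [0.549, -0.0289]]
two [0.48077728 0.36033929 0.012     ] [np.float64(0.0884), np.float64(0.1586)] ang -177.1492346331908
three [ 0.5050857  -0.34217377  0.012     ] [np.float64(0.24), np.float64(0.0875)] ang -5.130827728777148
```

```bash
cat >> h.py <<'E'
from scipy.spatial.transform import Rotation as R
def goto(p,yaw=90):
    "tool-frame delta to world TCP p with tool y at world yaw (deg), pointing down"
    o=status.get_obs(); C=R.from_quat(o['tool_rot']); y=np.radians(yaw)
    Y=np.array([np.cos(y),np.sin(y),0]);Z=np.array([0,0,-1.]);T=R.from_matrix(np.c_[np.cross(Y,Z),Y,Z])
    print('rot',(C.inv()*T).as_rotvec(degrees=True).round(1),'pos',C.inv().apply(np.array(p)-o['position']).round(4),'t',o['time'],'w',o['grip_width'].round(4),'F',o['ft_force'].round(1))
E
python3 -c "
from h import *
goto([.551,.130,.12])"
```

```text
Traceback (most recent call last):
  File "h.py", line 17, in goto
    print('rot',(C.inv()*T).as_rotvec(degrees=True).round(1),'pos',C.inv().apply(np.array(p)-o['position']).round(4),'t',o['time'],'w',o['grip_width'].round(4),'F',o['ft_force'].round(1))
                                                                                                                                       ^^^^^^^^^^^^^^^^^^^^^
AttributeError: 'float' object has no attribute 'round'
```

```bash
sed -i "s/o\['grip_width'\].round(4)/round(float(o['grip_width']),4)/" h.py
python3 -c "
from h import *
goto([.551,.130,.12])"
```

```text
rot [ -0.1  -0.  -24.5] pos [-0.4479 -0.2777  0.102 ] t 0.1 w 0.0869 F [0.  0.3 0.2]
```

arm_command(delta_rot=[[0,0,-24.5],[0,0,-24.5],[0,0,-24.5],[0,0,-24.5],[0,0,-24.5],[0,0,-24.5],[0,0,-24.5],[0,0,-24.5],[0,0,-24.5],[0,0,-24.5],[0,0,-24.5],[0,0,-24.5]], delta_pos=[[-0.448,-0.278,0.102],[-0.448,-0.278,0.102],[-0.448,-0.278,0.102],[-0.448,-0.278,0.102],[-0.448,-0.278,0.102],[-0.448,-0.278,0.102],[-0.448,-0.278,0.102],[-0.448,-0.278,0.102],[-0.448,-0.278,0.102],[-0.448,-0.278,0.102],[-0.448,-0.278,0.102],[-0.448,-0.278,0.102]], gripper=[-1,-1,-1,-1,-1,-1,-1,-1,-1,-1,-1,-1], grip_force=25)

```text
time: 1.1
position: [0.5287, 0.1633, 0.128]
tool_rot: [-0.0, 1.0, 0.0, -0.0]
ft_force: [-0.1, 0.7, -0.4]
grip_width: 0.0867
grip_force: 0.0
```

```bash
python3 -c "
from h import *
goto([.551,.130,.12]);goto([.551,.130,.025])"
```

```text
rot [ 0. -0.  0.] pos [-0.0223 -0.0334  0.008 ] t 1.1 w 0.0867 F [-0.1  0.7 -0.4]
rot [ 0. -0.  0.] pos [-0.0223 -0.0334  0.103 ] t 1.1 w 0.0867 F [-0.1  0.7 -0.4]
```

arm_command(delta_rot=[[0,0,0],[0,0,0],[0,0,0],[0,0,0],[0,0,0]], delta_pos=[[-0.022,-0.033,0.01],[-0.022,-0.033,0.01],[-0.022,-0.033,0.01],[-0.022,-0.033,0.01],[-0.022,-0.033,0.01]], gripper=[-1,-1,-1,-1,-1])

```text
time: 1.52
position: [0.549, 0.1334, 0.1186]
tool_rot: [-0.001, 1.0, 0.0, -0.001]
ft_force: [0.6, -0.5, 1.0]
grip_width: 0.0869
grip_force: 0.0
```

```bash
python3 -c "
from h import *
goto([.551,.130,.025])
c=shot('scene','s1');t=shot('top','t1')
a=c['pixels'][190:290,230:370];b=t['pixels'][130:230,165:305]
cv2.imwrite('pics/s1c.png',cv2.resize(np.hstack([a,b]),(800,286),interpolation=cv2.INTER_CUBIC))"
```

```text
rot [ 0.  -0.1  0.1] pos [-0.0021 -0.0034  0.0936] t 1.5167 w 0.0869 F [ 0.6 -0.5  1. ]
```

View pics/s1c.png

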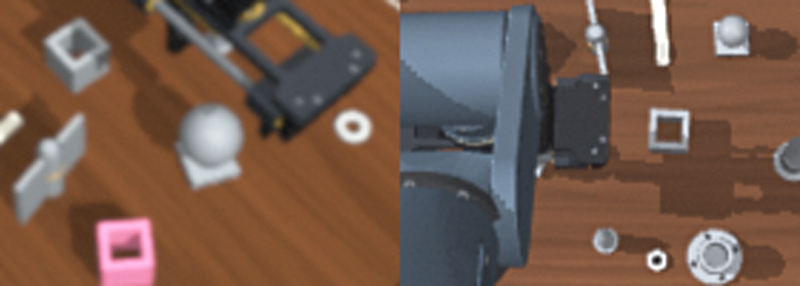

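The crop shows the gripper high above the big ball (210,135), with neighbours untouched. I'll descend and grip.

arm_command(delta_rot=[[0,0,0],[0,0,0],[0,0,0],[0,0,0],[0,0,0],[0,0,0],[0,0,0],[0,0,0],[0,0,0],[0,0,0],[0,0,0],[0,0,0]], delta_pos=[[-0.001,-0.002,0.02],[-0.001,-0.002,0.04],[-0.001,-0.002,0.06],[-0.001,-0.002,0.08],[-0.001,-0.002,0.093],[-0.001,-0.002,0.093],[-0.001,-0.002,0.093],[-0.001,-0.002,0.093],[-0.001,-0.002,0.093],[-0.001,-0.002,0.093],[-0.001,-0.002,0.093],[-0.001,-0.002,0.093]], gripper=[-1,-1,-1,-1,-1,-1,1,1,1,1,1,1], grip_force=25)

```text
time: 2.62
position: [0.5516, 0.1303, 0.0263]
tool_rot: [-0.0, 1.0, 0.0, 0.001]
ft_force: [0.4, 1.1, 0.1]
grip_width: 0.0547
grip_force: 0.0
```

```bash
python3 -c "
from h import *
goto([.519,.362,.12]);"
```

```text
rot [0.  0.1 0. ] pos [ 0.0323  0.2318 -0.0937] t 2.6167 w 0.0547 F [0.4 1.1 0.1]
```

arm_command(delta_rot=[[0,0,0],[0,0,0],[0,0,0],[0,0,0],[0,0,0],[0,0,0],[0,0,0],[0,0,0]], delta_pos=[[0,0,0],[0,0,0],[0,0,0],[0,0,0],[0,0,-0.015],[0,0,-0.03],[0,0,-0.05],[0,0,-0.05]], gripper=[1,1,1,1,1,1,1,1])

```text
time: 3.28
position: [0.5528, 0.1307, 0.0777]
tool_rot: [-0.0, 1.0, 0.0, 0.002]
ft_force: [1.2, 0.4, -3.7]
grip_width: 0.0493
grip_force: 25.0
```

```bash
python3 -c "
from h import *
goto([.519,.362,.08]);"
```

```text
rot [0.  0.3 0. ] pos [ 0.0337  0.2313 -0.0023] t 3.2833 w 0.0493 F [ 1.2  0.4 -3.7]
```

arm_command(delta_rot=[[0,0,0],[0,0,0],[0,0,0],[0,0,0],[0,0,0],[0,0,0],[0,0,0],[0,0,0],[0,0,0],[0,0,0],[0,0,0],[0,0,0]], delta_pos=[[0.002,0.01,-0.002],[0.005,0.03,-0.003],[0.01,0.058,-0.003],[0.014,0.088,-0.003],[0.018,0.118,-0.003],[0.022,0.148,-0.003],[0.026,0.176,-0.003],[0.03,0.202,-0.003],[0.033,0.22,-0.003],[0.034,0.23,-0.003],[0.034,0.231,-0.003],[0.034,0.231,-0.003]], gripper=[1,1,1,1,1,1,1,1,1,1,1,1])

```text
time: 4.28
position: [0.5159, 0.3612, 0.0773]
tool_rot: [-0.001, 1.0, -0.001, -0.001]
ft_force: [0.8, -1.0, -4.4]
grip_width: 0.049
grip_force: 25.0
```

```bash
python3 -c "
from h import *
goto([.519,.362,.028])
c=shot('scene','s2')
cv2.imwrite('pics/s2c.png',cv2.resize(c['pixels'][190:350,300:500],(800,600)))"
```

```text
rot [-0.1 -0.1  0.1] pos [-0.0032  0.0009  0.0493] t 4.2833 w 0.049 F [ 0.8 -1.  -4.4]
```

View pics/s2c.png

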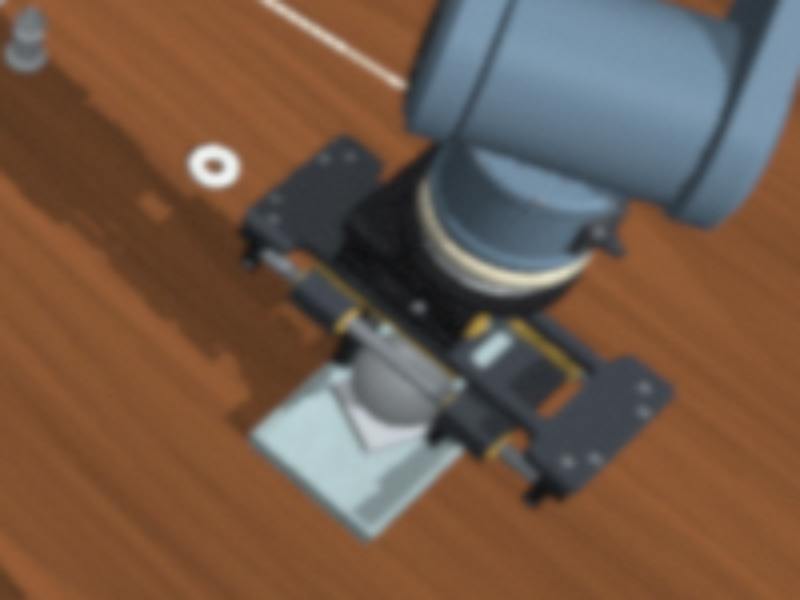

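The picture shows the ball held upright (400,380) over the tray. I'll lower it.

arm_command(delta_rot=[[0,0,0],[0,0,0],[0,0,0],[0,0,0],[0,0,0],[0,0,0],[0,0,0],[0,0,0]], delta_pos=[[-0.002,0,0.01],[-0.002,0,0.02],[-0.002,0,0.03],[-0.002,0,0.037],[-0.002,0,0.042],[-0.002,0,0.045],[-0.002,0,0.0465],[-0.002,0,0.0465]], gripper=[1,1,1,1,1,1,1,1])

```text
time: 5.0
position: [0.519, 0.3612, 0.0318]
tool_rot: [-0.0, 1.0, -0.0, -0.0]
ft_force: [-0.0, 0.6, -2.3]
grip_width: 0.0485
grip_force: 25.0
```

arm_command(delta_rot=[[0,0,0],[0,0,0],[0,0,0]], delta_pos=[[0,0,0.001],[0,0,0.002],[0,0,0.002]], gripper=[1,1,1])

```text
time: 5.25
position: [0.5192, 0.3614, 0.0304]
tool_rot: [-0.0, 1.0, 0.0, 0.0]
ft_force: [0.1, 0.5, -3.8]
grip_width: 0.0489
grip_force: 25.0
```

arm_command(delta_rot=[[0,0,0],[0,0,0],[0,0,0],[0,0,0],[0,0,0],[0,0,0],[0,0,0],[0,0,0],[0,0,0],[0,0,0],[0,0,0],[0,0,0]], delta_pos=[[0,0,0.001],[0,0,0.001],[0,0,0.001],[0,0,0.001],[0,0,0.001],[0,0,0.001],[0,0,-0.02],[0,0,-0.05],[0,0,-0.08],[0,0,-0.09],[0,0,-0.09],[0,0,-0.09]], gripper=[1,1,-0.7,-0.7,-0.7,-0.7,-0.7,-0.7,-0.7,-0.7,-0.7,-0.7])

```text
time: 6.25
position: [0.5191, 0.3612, 0.1204]
tool_rot: [-0.0, 1.0, 0.0, 0.0]
ft_force: [-0.6, 0.6, -0.4]
grip_width: 0.0737
grip_force: 0.0
```

```bash
python3 -c "
from h import *
goto([.570,-.008,.12],88.8)
c=shot('scene','s3')
cv2.imwrite('pics/s3c.png',cv2.resize(c['pixels'][190:350,300:500],(800,600)))"
```

```text
rot [0.  0.1 1.2] pos [-5.060e-02 -3.693e-01  3.000e-04] t 6.25 w 0.0737 F [-0.6  0.6 -0.4]
```

View pics/s3c.png

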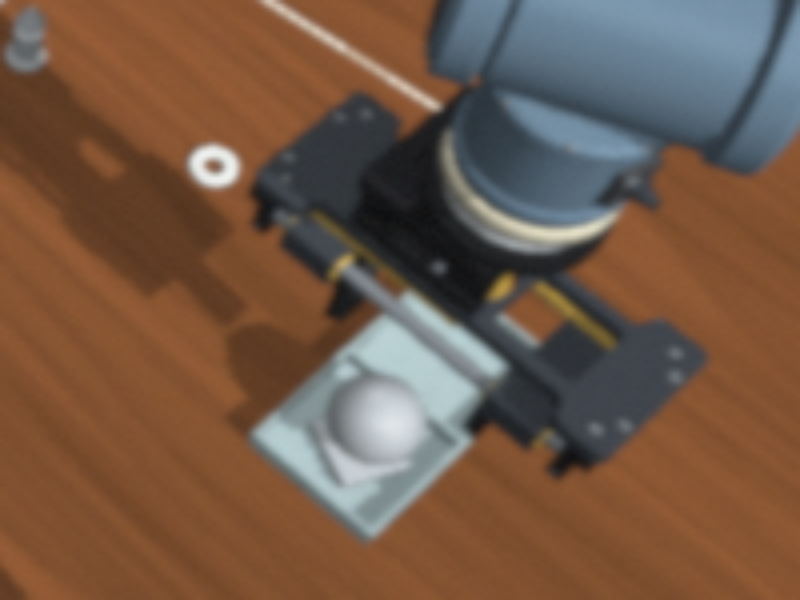

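The big ball (378,420) stands upright inside its compartment. The sleeve is next.

arm_command(delta_rot=[[0,0,1.2],[0,0,1.2],[0,0,1.2],[0,0,1.2],[0,0,1.2],[0,0,1.2],[0,0,1.2],[0,0,1.2],[0,0,1.2],[0,0,1.2],[0,0,1.2],[0,0,1.2]], delta_pos=[[-0.051,-0.369,0],[-0.051,-0.369,0],[-0.051,-0.369,0],[-0.051,-0.369,0],[-0.051,-0.369,0],[-0.051,-0.369,0],[-0.051,-0.369,0],[-0.051,-0.369,0],[-0.051,-0.369,0],[-0.051,-0.369,0.02],[-0.051,-0.369,0.05],[-0.051,-0.369,0.05]], gripper=[-0.7,-0.7,-0.7,-0.7,-0.7,-0.7,-0.7,-0.7,-0.7,-0.7,-0.7,-0.7])

```text
time: 7.3
position: [0.5654, -0.0081, 0.0641]
tool_rot: [0.011, 1.0, 0.001, -0.007]
ft_force: [-1.7, -0.2, -0.7]
grip_width: 0.0741
grip_force: 0.0
```

```bash
python3 -c "
from h import *
goto([.570,-.008,.014],88.8)"
```

```text
rot [ 0.1 -0.7 -0.1] pos [-0.0053  0.0001  0.05  ] t 7.3 w 0.0741 F [-1.7 -0.2 -0.7]
```

arm_command(delta_rot=[[0,0,0],[0,0,0],[0,0,0]], delta_pos=[[0,0,0.005],[0,0,0.01],[0,0,0.01]], gripper=[-0.7,-0.7,-0.7])

```text
time: 7.55
position: [0.57, -0.007, 0.0597]
tool_rot: [0.01, 1.0, 0.0, -0.0]
ft_force: [0.3, -0.0, 0.1]
grip_width: 0.0737
grip_force: 0.0
```

```bash
python3 -c "
from h import *
goto([.570,-.008,.014],88.8)"
```

```text
rot [ 0.  -0.1  0.1] pos [-0.     -0.001   0.0457] t 7.55 w 0.0737 F [ 0.3 -0.   0.1]
```

arm_command(delta_rot=[[0,0,0],[0,0,0],[0,0,0],[0,0,0],[0,0,0],[0,0,0],[0,0,0],[0,0,0],[0,0,0],[0,0,0],[0,0,0],[0,0,0]], delta_pos=[[0,-0.001,0.015],[0,-0.001,0.03],[0,-0.001,0.04],[0,-0.001,0.046],[0,-0.001,0.046],[0,-0.001,0.046],[0,-0.001,0.046],[0,-0.001,0.046],[0,-0.001,0.046],[0,-0.001,0.046],[0,-0.001,0.046],[0,-0.001,0.046]], gripper=[-0.7,-0.7,-0.7,-0.7,1,1,1,1,1,1,1,1])

```text
time: 8.55
position: [0.5707, -0.009, 0.0146]
tool_rot: [0.01, 1.0, -0.0, 0.0]
ft_force: [-0.6, -0.7, 2.3]
grip_width: 0.0376
grip_force: 25.0
```

arm_command(delta_rot=[[0,0,0],[0,0,0],[0,0,0],[0,0,0],[0,0,0],[0,0,0],[0,0,0]], delta_pos=[[0,0,0],[0,0,0],[0,0,-0.02],[0,0,-0.05],[0,0,-0.08],[0,0,-0.09],[0,0,-0.09]], gripper=[1,1,1,1,1,1,1])

```text
time: 9.13
position: [0.572, -0.0089, 0.1063]
tool_rot: [0.01, 1.0, -0.0, 0.003]
ft_force: [0.7, 0.1, -1.8]
grip_width: 0.038
grip_force: 25.0
```

```bash
python3 -c "
from h import *
goto([.442,.3585,.105],90)
c=shot('scene','s4')
cv2.imwrite('pics/s4c.png',cv2.resize(c['pixels'][120:280,150:350],(800,600)))"
```

```text
rot [-0.1  0.3 -1.2] pos [1.374e-01 3.647e-01 3.000e-04] t 9.1333 w 0.038 F [ 0.7  0.1 -1.8]
```

View pics/s4c.png

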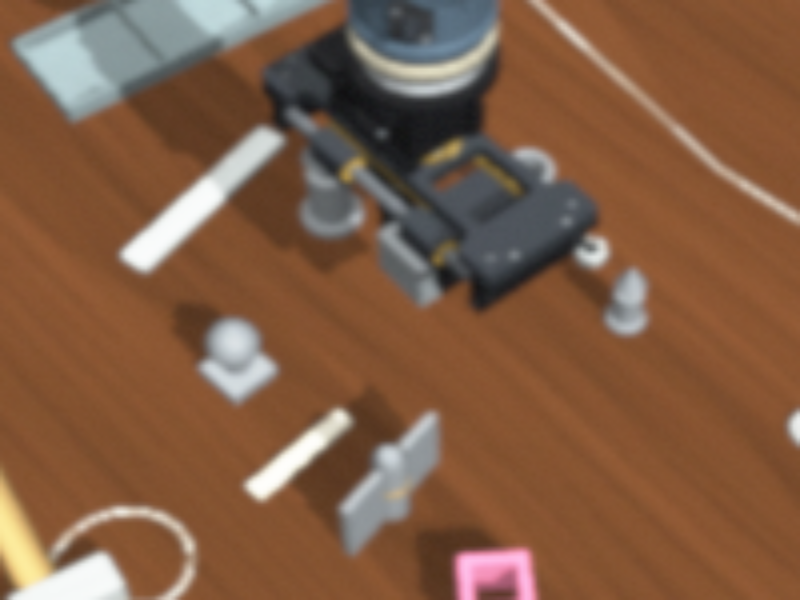

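The sleeve (410,265) is held level and the neighbours are undisturbed.

arm_command(delta_rot=[[0,0,-1.2],[0,0,-1.2],[0,0,-1.2],[0,0,-1.2],[0,0,-1.2],[0,0,-1.2],[0,0,-1.2],[0,0,-1.2],[0,0,-1.2],[0,0,-1.2],[0,0,-1.2],[0,0,-1.2]], delta_pos=[[0.138,0.366,0],[0.138,0.366,0],[0.138,0.366,0],[0.138,0.366,0],[0.138,0.366,0],[0.138,0.366,0],[0.138,0.366,0],[0.138,0.366,0],[0.138,0.366,0],[0.138,0.366,0],[0.138,0.366,0],[0.138,0.366,0]], gripper=[1,1,1,1,1,1,1,1,1,1,1,1])

```text
time: 10.18
position: [0.4377, 0.36, 0.1019]
tool_rot: [-0.002, 1.0, -0.001, -0.002]
ft_force: [0.5, -0.7, -1.8]
grip_width: 0.0379
grip_force: 25.0
```

arm_command(delta_rot=[[0,0,0],[0,0,0],[0,0,0],[0,0,0]], delta_pos=[[0,0,0.02],[0,0,0.04],[0,0,0.05],[0,0,0.05]], gripper=[1,1,1,1])

```text
time: 10.52
position: [0.4381, 0.3573, 0.051]
tool_rot: [0.001, 1.0, -0.002, -0.003]
ft_force: [0.3, -0.3, -1.4]
grip_width: 0.0379
grip_force: 25.0
```

```bash
python3 -c "
from h import *
goto([.442,.3585,.0175],90)"
```

```text
rot [-0.2 -0.4 -0.1] pos [-0.0042  0.0013  0.0335] t 10.5167 w 0.0379 F [ 0.3 -0.3 -1.4]
```

arm_command(delta_rot=[[0,0,0],[0,0,0],[0,0,0],[0,0,0],[0,0,0],[0,0,0]], delta_pos=[[-0.003,0.001,0.008],[-0.003,0.001,0.018],[-0.003,0.001,0.026],[-0.003,0.001,0.03],[-0.003,0.001,0.031],[-0.003,0.001,0.031]], gripper=[1,1,1,1,1,1])

```text
time: 11.02
position: [0.4425, 0.3609, 0.0229]
tool_rot: [-0.0, 1.0, -0.0, -0.0]
ft_force: [-0.1, -0.0, -1.4]
grip_width: 0.038
grip_force: 25.0
```

arm_command(delta_rot=[[0,0,0],[0,0,0],[0,0,0],[0,0,0],[0,0,0],[0,0,0]], delta_pos=[[0,-0.001,0.002],[0,-0.001,0.004],[0,-0.001,0.0045],[0,-0.001,0.0045],[0,-0.001,0.0045],[0,-0.001,0.0045]], gripper=[1,1,1,1,1,0])

```text
time: 11.52
position: [0.4429, 0.3601, 0.0189]
tool_rot: [-0.0, 1.0, 0.0, 0.0]
ft_force: [0.1, -0.0, 0.8]
grip_width: 0.0398
grip_force: 0.0
```

arm_command(delta_rot=[[0,0,0],[0,0,0],[0,0,0],[0,0,0],[0,0,0],[0,0,0],[0,0,0],[0,0,0]], delta_pos=[[0,0,0],[0,0,0],[0,0,-0.01],[0,0,-0.04],[0,0,-0.07],[0,0,-0.1],[0,0,-0.12],[0,0,-0.12]], gripper=[-0.4,-0.4,-0.4,-0.4,-0.4,-0.4,-0.4,-0.4])

```text
time: 12.18
position: [0.4456, 0.3617, 0.1442]
tool_rot: [-0.001, 1.0, 0.002, 0.005]
ft_force: [0.3, 0.2, 0.0]
grip_width: 0.0608
grip_force: 0.0
```

```bash
python3 -c "
from h import *
goto([.547,-.134,.145],90)
c=shot('scene','s5')
cv2.imwrite('pics/s5c.png',cv2.resize(c['pixels'][190:350,300:500],(800,600)))"
```

```text
rot [0.3 0.5 0.1] pos [-0.1009 -0.4958 -0.0023] t 12.1833 w 0.0608 F [0.3 0.2 0. ]
```

View pics/s5c.png

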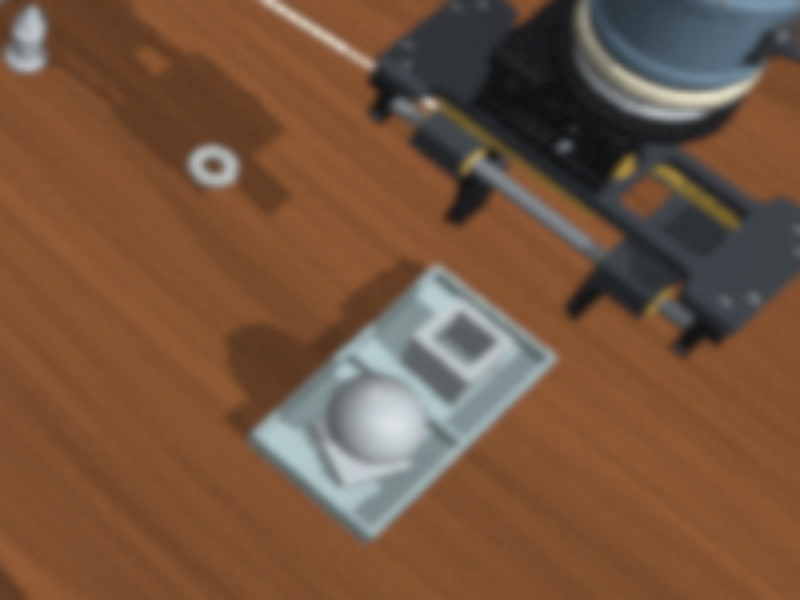

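Both tray-two parts stand properly: ball (378,420) and sleeve (460,345). The tall spear is next.

arm_command(delta_rot=[[0,0,0],[0,0,0],[0,0,0],[0,0,0],[0,0,0],[0,0,0],[0,0,0],[0,0,0],[0,0,0],[0,0,0],[0,0,0],[0,0,0]], delta_pos=[[-0.103,-0.494,0],[-0.103,-0.494,0],[-0.103,-0.494,0],[-0.103,-0.494,0],[-0.103,-0.494,0],[-0.103,-0.494,0],[-0.103,-0.494,0],[-0.103,-0.494,0],[-0.103,-0.494,0],[-0.103,-0.494,0],[-0.103,-0.494,0],[-0.103,-0.494,0]], gripper=[-0.4,-0.4,-0.4,-0.4,-0.4,-0.4,-0.4,-0.4,-0.4,-0.4,-0.4,-0.4])

```text
time: 13.23
position: [0.5442, -0.1311, 0.1376]
tool_rot: [-0.0, 1.0, 0.001, -0.001]
ft_force: [0.9, 0.8, 0.1]
grip_width: 0.0608
grip_force: 0.0
```

```bash
python3 -c "
from h import *
goto([.548,-.132,.12],90)"
```

```text
rot [ 0.1 -0.1  0. ] pos [-0.0039 -0.0009  0.0176] t 13.2333 w 0.0608 F [0.9 0.8 0.1]
```

arm_command(delta_rot=[[0,0,0],[0,0,0],[0,0,0],[0,0,0]], delta_pos=[[0,0,0.01],[0,0,0.02],[0,0,0.02],[0,0,0.02]], gripper=[-0.4,-0.4,-0.4,-0.4])

```text
time: 13.57
position: [0.5431, -0.1274, 0.1171]
tool_rot: [-0.001, 1.0, 0.001, -0.002]
ft_force: [0.3, 0.3, -0.0]
grip_width: 0.0608
grip_force: 0.0
```

```bash
python3 -c "
from h import *
goto([.548,-.132,.024],90)"
```

```text
rot [ 0.1 -0.3  0.1] pos [-0.0053 -0.0048  0.093 ] t 13.5667 w 0.0608 F [ 0.3  0.3 -0. ]
```

arm_command(delta_rot=[[0,0,0],[0,0,0],[0,0,0],[0,0,0],[0,0,0],[0,0,0],[0,0,0],[0,0,0]], delta_pos=[[-0.004,-0.004,0],[-0.004,-0.004,0.015],[-0.004,-0.004,0.035],[-0.004,-0.004,0.055],[-0.004,-0.004,0.075],[-0.004,-0.004,0.088],[-0.004,-0.004,0.09],[-0.004,-0.004,0.09]], gripper=[-0.4,-0.4,-0.4,-0.4,-0.4,-0.4,-0.4,-0.4])

```text
time: 14.23
position: [0.549, -0.1323, 0.0283]
tool_rot: [-0.001, 1.0, 0.0, -0.001]
ft_force: [0.7, 0.4, -0.3]
grip_width: 0.0613
grip_force: 0.0
```

arm_command(delta_rot=[[0,0,0],[0,0,0],[0,0,0],[0,0,0],[0,0,0],[0,0,0],[0,0,0],[0,0,0],[0,0,0],[0,0,0],[0,0,0]], delta_pos=[[0,0,0.004],[0,0,0.004],[0,0,0.004],[0,0,0.004],[0,0,0.004],[0,0,0.004],[0,0,0.004],[0,0,0.004],[0,0,0.004],[0,0,0.004],[0,0,0.004]], gripper=[-0.4,1,1,1,1,1,1,1,1,1,1])

```text
time: 15.15
position: [0.5493, -0.1336, 0.0247]
tool_rot: [-0.0, 1.0, -0.0, 0.0]
ft_force: [-0.7, -1.2, 1.0]
grip_width: 0.0278
grip_force: 25.0
```

arm_command(delta_rot=[[0,0,0],[0,0,0],[0,0,0],[0,0,0],[0,0,0]], delta_pos=[[0,0,-0.015],[0,0,-0.04],[0,0,-0.065],[0,0,-0.065],[0,0,-0.065]], gripper=[1,1,1,1,1])

```text
time: 15.57
position: [0.5498, -0.1335, 0.0905]
tool_rot: [-0.0, 1.0, -0.0, 0.001]
ft_force: [-1.0, -0.1, -1.5]
grip_width: 0.0277
grip_force: 25.0
```

```bash
python3 -c "
from h import *
goto([.428,-.335,.09],85)"
```

```text
rot [-0.   0.1  5. ] pos [ 0.1219 -0.2014  0.0004] t 15.5667 w 0.0277 F [-1.  -0.1 -1.5]
```

arm_command(delta_rot=[[0,0,5],[0,0,5],[0,0,5],[0,0,5],[0,0,5],[0,0,5],[0,0,5],[0,0,5],[0,0,5],[0,0,5],[0,0,5],[0,0,5]], delta_pos=[[0.012,-0.02,0],[0.03,-0.05,0],[0.048,-0.08,0],[0.067,-0.11,0],[0.085,-0.14,0],[0.103,-0.17,0],[0.115,-0.19,0],[0.122,-0.201,0],[0.122,-0.201,0],[0.122,-0.201,0],[0.122,-0.201,0.02],[0.122,-0.201,0.04]], gripper=[1,1,1,1,1,1,1,1,1,1,1,1])

```text
time: 16.57
position: [0.4286, -0.3334, 0.0498]
tool_rot: [0.042, 0.999, -0.0, 0.001]
ft_force: [0.3, -0.6, -2.6]
grip_width: 0.028
grip_force: 25.0
```

```bash
python3 -c "
from h import *
goto([.428,-.335,.028],85)
c=shot('scene','s6')
cv2.imwrite('pics/s6c.png',cv2.resize(c['pixels'][60:220,110:310],(800,600)))"
```

```text
rot [-0.1  0.1  0.1] pos [ 0.0005 -0.0016  0.0218] t 16.5667 w 0.028 F [ 0.3 -0.6 -2.6]
```

View pics/s6c.png

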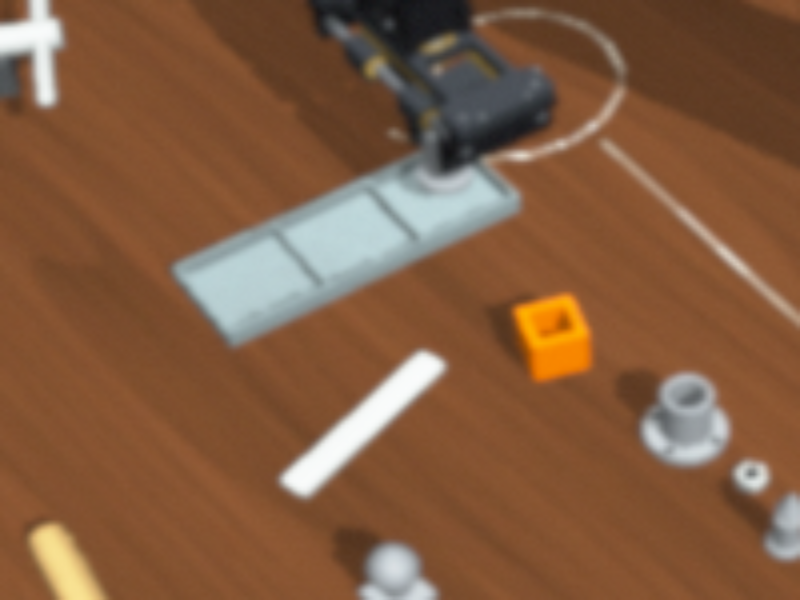

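The spear foot (445,178) is over the near-right compartment and upright. I'll lower it and release.

arm_command(delta_rot=[[0,0,0],[0,0,0],[0,0,0],[0,0,0],[0,0,0],[0,0,0]], delta_pos=[[0,-0.001,0.008],[0,-0.001,0.014],[0,-0.001,0.018],[0,-0.001,0.02],[0,-0.001,0.02],[0,-0.001,0.02]], gripper=[1,1,1,1,1,1])

```text
time: 17.12
position: [0.4275, -0.3356, 0.03]
tool_rot: [0.043, 0.999, -0.0, 0.0]
ft_force: [0.2, 0.1, -1.7]
grip_width: 0.0281
grip_force: 25.0
```

arm_command(delta_rot=[[0,0,0],[0,0,0],[0,0,0],[0,0,0],[0,0,0],[0,0,0],[0,0,0],[0,0,0]], delta_pos=[[0,0,0.001],[0,0,0.002],[0,0,0.002],[0,0,0.002],[0,0,0.002],[0,0,0.002],[0,0,0.002],[0,0,0.002]], gripper=[1,1,1,0,-0.4,-0.4,-0.4,-0.4])

```text
time: 17.78
position: [0.4273, -0.3356, 0.0278]
tool_rot: [0.043, 0.999, -0.0, 0.0]
ft_force: [0.2, -0.3, 0.5]
grip_width: 0.0532
grip_force: 0.0
```

arm_command(delta_rot=[[0,0,0],[0,0,0],[0,0,0],[0,0,0],[0,0,0],[0,0,0]], delta_pos=[[0,0,0],[0,0,-0.02],[0,0,-0.05],[0,0,-0.085],[0,0,-0.11],[0,0,-0.11]], gripper=[-0.4,-0.4,-0.4,-0.4,-0.4,-0.4])

```text
time: 18.28
position: [0.4297, -0.3382, 0.1427]
tool_rot: [0.043, 0.999, -0.004, 0.004]
ft_force: [0.6, -1.2, 0.9]
grip_width: 0.0606
grip_force: 0.0
```

```bash
python3 -c "
from h import *
goto([.669,-.0705,.12],90)"
```

```text
rot [-0.5  0.4 -4.9] pos [-0.2152  0.2874  0.0222] t 18.2833 w 0.0606 F [ 0.6 -1.2  0.9]
```

arm_command(delta_rot=[[0,0,-5],[0,0,-5],[0,0,-5],[0,0,-5],[0,0,-5],[0,0,-5],[0,0,-5],[0,0,-5],[0,0,-5],[0,0,-5],[0,0,-5],[0,0,-5]], delta_pos=[[-0.217,0.285,0.018],[-0.217,0.285,0.018],[-0.217,0.285,0.018],[-0.217,0.285,0.018],[-0.217,0.285,0.018],[-0.217,0.285,0.018],[-0.217,0.285,0.018],[-0.217,0.285,0.018],[-0.217,0.285,0.018],[-0.217,0.285,0.018],[-0.217,0.285,0.04],[-0.217,0.285,0.04]], gripper=[-0.4,-0.4,-0.4,-0.4,-0.4,-0.4,-0.4,-0.4,-0.4,-0.4,-0.4,-0.4])

```text
time: 19.28
position: [0.665, -0.0693, 0.0936]
tool_rot: [-0.001, 1.0, 0.001, -0.004]
ft_force: [-1.3, 0.6, -1.0]
grip_width: 0.0612
grip_force: 0.0
```

arm_command(delta_rot=[[0,0,0],[0,0,0],[0,0,0]], delta_pos=[[0,0,0],[0,0,0],[0,0,0]], gripper=[-0.4,-0.4,-0.4])

```text
time: 19.53
position: [0.668, -0.0713, 0.0983]
tool_rot: [0.0, 1.0, -0.0, 0.0]
ft_force: [0.3, -0.7, -0.2]
grip_width: 0.0609
grip_force: 0.0
```

```bash
python3 -c "
from h import *
goto([.669,-.0705,.018],90)
c=shot('scene','s7')
cv2.imwrite('pics/s7c.png',cv2.resize(c['pixels'][80:240,130:330],(800,600)))"
```

```text
rot [-0.  0. -0.] pos [-0.0009  0.0008  0.0803] t 19.5333 w 0.0609 F [ 0.3 -0.7 -0.2]
```

View pics/s7c.png

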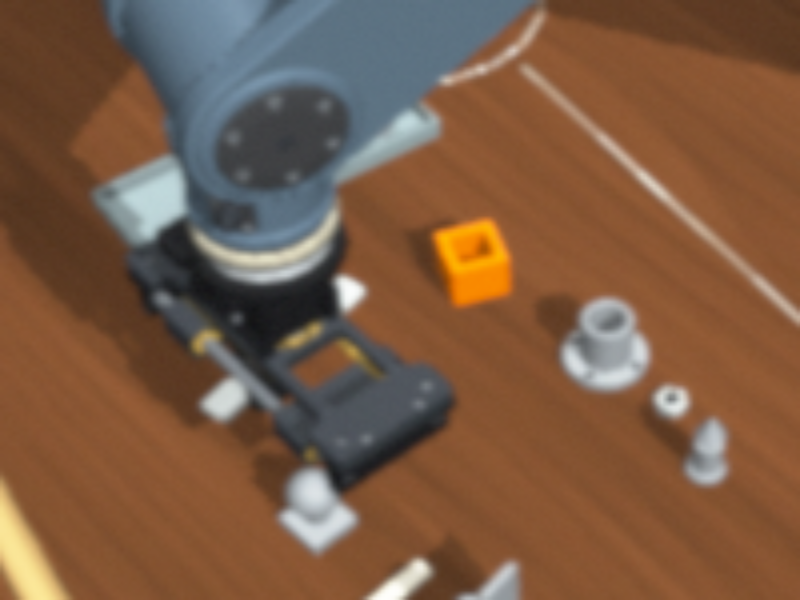

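The gripper is over the small ball (312,500). The arm hides the placed spear, so I'll check it later.

arm_command(delta_rot=[[0,0,0],[0,0,0],[0,0,0],[0,0,0],[0,0,0],[0,0,0],[0,0,0],[0,0,0],[0,0,0],[0,0,0],[0,0,0],[0,0,0]], delta_pos=[[-0.001,0,0.02],[-0.001,0,0.04],[-0.001,0,0.06],[-0.001,0,0.075],[-0.001,0,0.08],[-0.001,0,0.08],[-0.001,0,0.08],[-0.001,0,0.08],[-0.001,0,0.08],[-0.001,0,0.08],[-0.001,0,0.08],[-0.001,0,0.08]], gripper=[-0.4,-0.4,-0.4,-0.4,-0.4,-0.4,1,1,1,1,1,1])

```text
time: 20.58
position: [0.6696, -0.0708, 0.0184]
tool_rot: [-0.001, 1.0, -0.001, 0.001]
ft_force: [-0.3, -1.0, 1.9]
grip_width: 0.0304
grip_force: 25.0
```

arm_command(delta_rot=[[0,0,0],[0,0,0],[0,0,0],[0,0,0],[0,0,0],[0,0,0],[0,0,0],[0,0,0],[0,0,0]], delta_pos=[[0,0,0],[0,0,0],[0,0,0],[0,0,0],[0,0,-0.015],[0,0,-0.04],[0,0,-0.07],[0,0,-0.09],[0,0,-0.09]], gripper=[1,1,1,1,1,1,1,1,1])

```text
time: 21.33
position: [0.6719, -0.0704, 0.1127]
tool_rot: [-0.001, 1.0, -0.001, 0.004]
ft_force: [1.5, -0.3, -1.4]
grip_width: 0.0304
grip_force: 25.0
```

```bash
python3 -c "
from h import *
goto([.582,-.349,.11],85)"
```

```text
rot [-0.1  0.5  5.1] pos [ 0.0902 -0.2785  0.0024] t 21.3333 w 0.0304 F [ 1.5 -0.3 -1.4]
```

arm_command(delta_rot=[[0,0,5],[0,0,5],[0,0,5],[0,0,5],[0,0,5],[0,0,5],[0,0,5],[0,0,5],[0,0,5],[0,0,5],[0,0,5],[0,0,5]], delta_pos=[[0.005,-0.015,0],[0.014,-0.043,0],[0.024,-0.075,0],[0.035,-0.108,0],[0.046,-0.142,0],[0.057,-0.176,0],[0.068,-0.21,0],[0.078,-0.24,0],[0.085,-0.262,0],[0.088,-0.274,0],[0.088,-0.278,0],[0.088,-0.278,0]], gripper=[1,1,1,1,1,1,1,1,1,1,1,1])

```text
time: 22.33
position: [0.5809, -0.3482, 0.1067]
tool_rot: [0.044, 0.999, 0.001, -0.0]
ft_force: [0.3, 0.2, -1.2]
grip_width: 0.0305
grip_force: 25.0
```

arm_command(delta_rot=[[0,0,0],[0,0,0],[0,0,0],[0,0,0],[0,0,0]], delta_pos=[[0,0,0.015],[0,0,0.035],[0,0,0.055],[0,0,0.06],[0,0,0.06]], gripper=[1,1,1,1,1])

```text
time: 22.75
position: [0.5805, -0.345, 0.0454]
tool_rot: [0.042, 0.999, 0.002, -0.002]
ft_force: [-0.3, -0.5, -1.6]
grip_width: 0.0306
grip_force: 25.0
```

```bash
python3 -c "
from h import *
goto([.582,-.349,.0215],85)
c=shot('scene','s8')
cv2.imwrite('pics/s8c.png',cv2.resize(c['pixels'][60:220,110:310],(800,600)))"
```

```text
rot [ 0.2 -0.3  0.2] pos [-0.002  -0.0039  0.0238] t 22.75 w 0.0306 F [-0.3 -0.5 -1.6]
```

View pics/s8c.png

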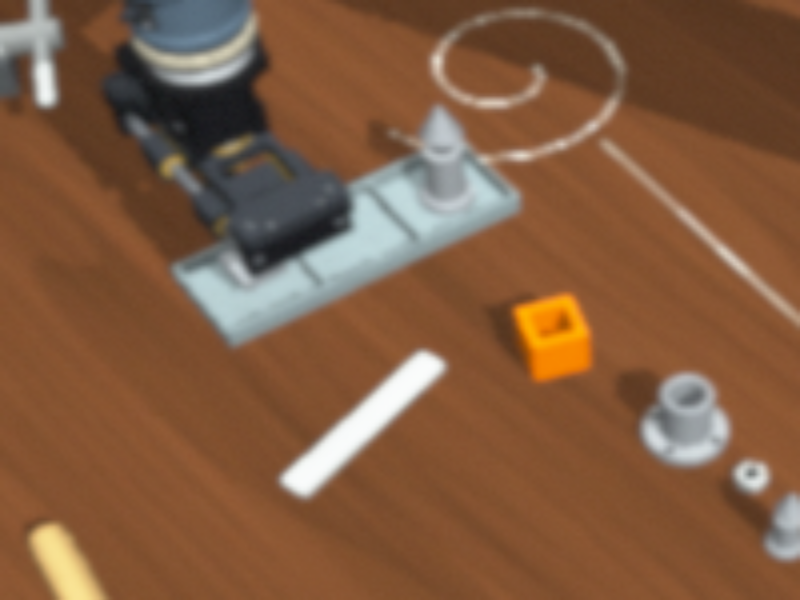

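The spear stands upright (445,170). The small ball's foot (240,265) is over the left compartment.

arm_command(delta_rot=[[0,0,0],[0,0,0],[0,0,0],[0,0,0],[0,0,0],[0,0,0],[0,0,0]], delta_pos=[[0,-0.001,0.008],[0,-0.001,0.015],[0,-0.001,0.02],[0,-0.001,0.023],[0,-0.001,0.024],[0,-0.001,0.024],[0,-0.001,0.024]], gripper=[1,1,1,1,1,1,1])

```text
time: 23.38
position: [0.5812, -0.3496, 0.0238]
tool_rot: [0.043, 0.999, -0.0, 0.0]
ft_force: [-0.5, -0.3, -0.9]
grip_width: 0.03
grip_force: 25.0
```

arm_command(delta_rot=[[0,0,0],[0,0,0],[0,0,0],[0,0,0],[0,0,0],[0,0,0],[0,0,0],[0,0,0],[0,0,0]], delta_pos=[[0,0,0.001],[0,0,0.002],[0,0,0.002],[0,0,0.002],[0,0,0.002],[0,0,0.002],[0,0,0.002],[0,0,0.002],[0,0,0.002]], gripper=[1,1,1,0,-0.4,-0.4,-0.4,-0.4,-0.4])

```text
time: 24.13
position: [0.5813, -0.3495, 0.0219]
tool_rot: [0.043, 0.999, -0.0, 0.0]
ft_force: [-0.1, 0.3, 0.3]
grip_width: 0.0585
grip_force: 0.0
```

arm_command(delta_rot=[[0,0,0],[0,0,0],[0,0,0],[0,0,0],[0,0,0],[0,0,0]], delta_pos=[[0,0,-0.01],[0,0,-0.03],[0,0,-0.06],[0,0,-0.095],[0,0,-0.115],[0,0,-0.115]], gripper=[-0.4,-0.4,-0.4,-0.4,-0.4,-0.4])

```text
time: 24.63
position: [0.5843, -0.3519, 0.1436]
tool_rot: [0.043, 0.999, -0.004, 0.005]
ft_force: [0.7, -0.1, 0.2]
grip_width: 0.0608
grip_force: 0.0
```

```bash
python3 -c "
from h import *
goto([.4475,-.056,.10],90)"
```

```text
rot [-0.4  0.6 -4.9] pos [0.1622 0.2833 0.04  ] t 24.6333 w 0.0608 F [ 0.7 -0.1  0.2]
```

arm_command(delta_rot=[[0,0,-5],[0,0,-5],[0,0,-5],[0,0,-5],[0,0,-5],[0,0,-5],[0,0,-5],[0,0,-5],[0,0,-5],[0,0,-5],[0,0,-5],[0,0,-5]], delta_pos=[[0.159,0.281,0],[0.159,0.281,0],[0.159,0.281,0],[0.159,0.281,0],[0.159,0.281,0],[0.159,0.281,0],[0.159,0.281,0],[0.159,0.281,0],[0.159,0.281,0],[0.159,0.281,0.03],[0.159,0.281,0.06],[0.159,0.281,0.06]], gripper=[-0.4,-0.4,-0.4,-0.4,-0.4,-0.4,-0.4,-0.4,-0.4,-0.4,-0.4,-0.4])

```text
time: 25.63
position: [0.4444, -0.0548, 0.0731]
tool_rot: [-0.001, 1.0, 0.002, -0.004]
ft_force: [-0.8, 0.4, 0.5]
grip_width: 0.0609
grip_force: 0.0
```

arm_command(delta_rot=[[0,0,0],[0,0,0],[0,0,0]], delta_pos=[[0,0,0],[0,0,0],[0,0,0]], gripper=[-0.4,-0.4,-0.4])

```text
time: 25.88
position: [0.4481, -0.0563, 0.0779]
tool_rot: [-0.0, 1.0, -0.001, 0.001]
ft_force: [0.5, 0.4, -1.0]
grip_width: 0.0609
grip_force: 0.0
```

```bash
python3 -c "
from h import *
goto([.4475,-.056,.019],90)
c=shot('scene','s9')
cv2.imwrite('pics/s9c.png',cv2.resize(c['pixels'][60:220,110:310],(800,600)))"
```

```text
rot [-0.1  0.1  0. ] pos [0.0007 0.0004 0.0589] t 25.8833 w 0.0609 F [ 0.5  0.4 -1. ]
```

View pics/s9c.png

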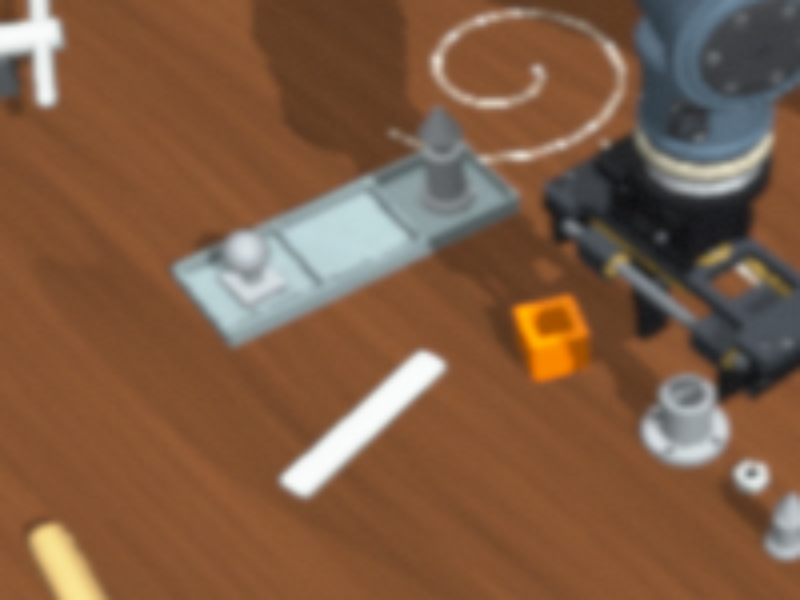

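The small ball (248,260) and the spear (442,160) stand properly, and the gripper is over the flange (687,410).

arm_command(delta_rot=[[0,0,0],[0,0,0],[0,0,0],[0,0,0],[0,0,0],[0,0,0],[0,0,0],[0,0,0],[0,0,0],[0,0,0],[0,0,0],[0,0,0]], delta_pos=[[0,0,0.015],[0,0,0.035],[0,0,0.05],[0,0,0.058],[0,0,0.058],[0,0,0.058],[0,0,0.058],[0,0,0.058],[0,0,0.058],[0,0,0.058],[0,0,0.058],[0,0,0.058]], gripper=[-0.4,-0.4,-0.4,-0.4,-0.4,1,1,1,1,1,1,1])

```text
time: 26.93
position: [0.4475, -0.0559, 0.0192]
tool_rot: [-0.001, 1.0, -0.0, 0.001]
ft_force: [1.0, -0.2, 5.9]
grip_width: 0.0342
grip_force: 25.0
```

arm_command(delta_rot=[[0,0,0],[0,0,0],[0,0,0],[0,0,0],[0,0,0],[0,0,0],[0,0,0],[0,0,0]], delta_pos=[[0,0,0],[0,0,0],[0,0,0],[0,0,-0.015],[0,0,-0.04],[0,0,-0.07],[0,0,-0.08],[0,0,-0.08]], gripper=[1,1,1,1,1,1,1,1])

```text
time: 27.6
position: [0.4483, -0.056, 0.1006]
tool_rot: [-0.0, 1.0, -0.001, 0.002]
ft_force: [0.4, -0.2, -2.5]
grip_width: 0.0339
grip_force: 25.0
```

```bash
python3 -c "
from h import *
goto([.505,-.342,.10],85)"
```

```text
rot [-0.1  0.3  5.1] pos [-0.0564 -0.286   0.0014] t 27.6 w 0.0339 F [ 0.4 -0.2 -2.5]
```

arm_command(delta_rot=[[0,0,5],[0,0,5],[0,0,5],[0,0,5],[0,0,5],[0,0,5],[0,0,5],[0,0,5],[0,0,5],[0,0,5],[0,0,5],[0,0,5]], delta_pos=[[-0.003,-0.015,0],[-0.009,-0.045,0],[-0.015,-0.08,0],[-0.022,-0.115,0],[-0.03,-0.15,0],[-0.037,-0.185,0],[-0.044,-0.22,0],[-0.05,-0.25,0],[-0.055,-0.272,0],[-0.057,-0.282,0],[-0.058,-0.286,0],[-0.058,-0.286,0]], gripper=[1,1,1,1,1,1,1,1,1,1,1,1])

```text
time: 28.6
position: [0.5044, -0.3409, 0.0972]
tool_rot: [0.044, 0.999, 0.001, -0.001]
ft_force: [-0.0, 0.9, -1.8]
grip_width: 0.0338
grip_force: 25.0
```

arm_command(delta_rot=[[0,0,0],[0,0,0],[0,0,0],[0,0,0],[0,0,0],[0,0,0]], delta_pos=[[0,0,0.015],[0,0,0.03],[0,0,0.045],[0,0,0.055],[0,0,0.06],[0,0,0.06]], gripper=[1,1,1,1,1,1])

```text
time: 29.1
position: [0.5043, -0.3395, 0.0373]
tool_rot: [0.043, 0.999, 0.001, -0.001]
ft_force: [-0.3, 0.8, -1.8]
grip_width: 0.0339
grip_force: 25.0
```

```bash
python3 -c "
from h import *
goto([.505,-.342,.0222],85)"
```

```text
rot [ 0.2 -0.2  0.1] pos [-0.0009 -0.0025  0.0151] t 29.1 w 0.0339 F [-0.3  0.8 -1.8]
```

arm_command(delta_rot=[[0,0,0],[0,0,0],[0,0,0],[0,0,0],[0,0,0]], delta_pos=[[-0.001,-0.001,0.006],[-0.001,-0.001,0.011],[-0.001,-0.001,0.014],[-0.001,-0.001,0.015],[-0.001,-0.001,0.015]], gripper=[1,1,1,1,1])

```text
time: 29.52
position: [0.506, -0.3427, 0.0235]
tool_rot: [0.043, 0.999, 0.0, -0.0]
ft_force: [0.8, -0.1, -2.0]
grip_width: 0.0341
grip_force: 25.0
```

arm_command(delta_rot=[[0,0,0],[0,0,0],[0,0,0],[0,0,0],[0,0,0],[0,0,0],[0,0,0],[0,0,0],[0,0,0]], delta_pos=[[0,0,0.001],[0,0,0.0015],[0,0,0.0015],[0,0,0.0015],[0,0,0.0015],[0,0,0.0015],[0,0,0.0015],[0,0,0.0015],[0,0,0.0015]], gripper=[1,1,1,0,-0.4,-0.4,-0.4,-0.4,-0.4])

```text
time: 30.27
position: [0.5063, -0.3428, 0.0223]
tool_rot: [0.043, 0.999, -0.0, 0.0]
ft_force: [0.6, 0.2, 0.3]
grip_width: 0.0592
grip_force: 0.0
```

arm_command(delta_rot=[[0,0,0],[0,0,0],[0,0,0],[0,0,0],[0,0,0],[0,0,0],[0,0,0],[0,0,0],[0,0,0],[0,0,0],[0,0,0],[0,0,0]], delta_pos=[[0,0,-0.01],[0,0,-0.03],[0,0,-0.06],[0,0,-0.095],[0,0,-0.13],[0,0,-0.16],[0,0.04,-0.18],[0,0.08,-0.18],[0,0.12,-0.18],[0,0.16,-0.18],[0,0.18,-0.18],[0,0.18,-0.18]], gripper=[-0.4,-0.4,-0.4,-0.4,-0.4,-0.4,-0.4,-0.4,-0.4,-0.4,-0.4,-0.4])

```text
time: 31.27
position: [0.5208, -0.1584, 0.203]
tool_rot: [0.041, 0.999, 0.001, -0.001]
ft_force: [0.6, -0.7, -1.1]
grip_width: 0.0606
grip_force: 0.0
```

arm_command(delta_rot=[[0,0,0],[0,0,0],[0,0,0],[0,0,0],[0,0,0],[0,0,0]], delta_pos=[[0.02,0.04,0],[0.04,0.08,0],[0.06,0.12,0],[0.06,0.16,0],[0.06,0.17,0],[0.06,0.17,0]], gripper=[-0.4,-0.4,-0.4,-0.4,-0.4,-0.4])

```text
time: 31.77
position: [0.4761, 0.0137, 0.2028]
tool_rot: [0.041, 0.999, 0.0, 0.0]
ft_force: [-0.3, -0.1, 1.1]
grip_width: 0.0608
grip_force: 0.0
```

```bash
python3 -c "
from h import *
c=shot('scene','s10')
cv2.imwrite('pics/s10c.png',cv2.resize(c['pixels'][60:360,110:510],(800,600),interpolation=cv2.INTER_CUBIC))
print(status.get_obs()['position'])"
```

```text
[0.47683221 0.01185444 0.20280432]
```

View pics/s10c.png

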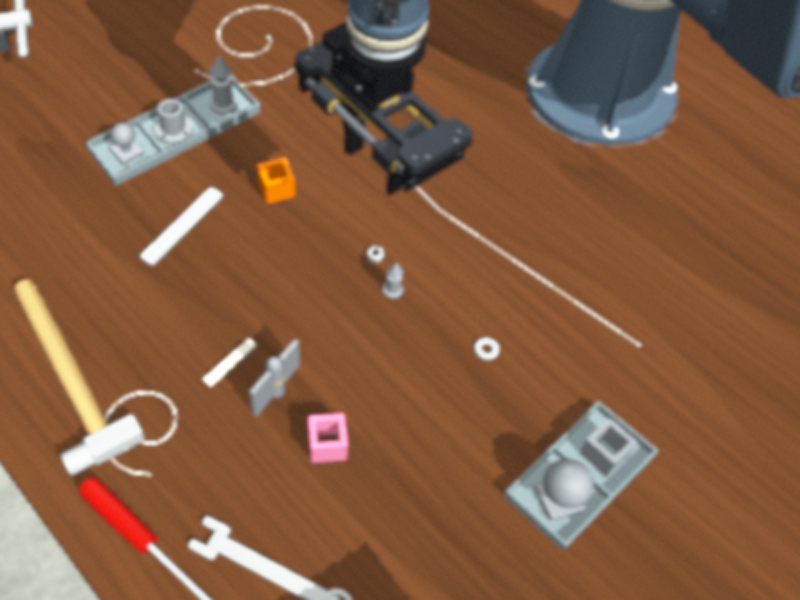

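All five fittings stand in their compartments: small ball (123,140), flange (172,118) and spear (222,88), then big ball (567,482) and sleeve (608,440). The hinge (275,378) and short spear (394,280) are undisturbed.

```bash
python3 -c "
from h import *
print(robot.hand_in())"
```

```text
the job is handed in; nothing more can be done
None
```

The job is handed in at about 32 s: all five fittings stand upright in their trays, one to a compartment, and the last picture shows the short spear point and the hinge undisturbed.

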